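# Snap the shim hanger onto the eye in the vise

### The arm

A 6-joint arm with a two-finger parallel gripper is mounted at the origin on the work surface. World frame = base frame: x ahead of the robot, y to its left, z up, the work surface at z = 0. Lengths are in m, angles in rad, forces in N, time in s.
With the tool pointing down it reaches from about 0.25 to 0.775 m from the base axis. Payload 4 kg.
Tool frame: the origin (TCP) lies at the very end of the fingers, on their centre line; the grasp point (between the pads) lies 19 mm behind it; z points along the fingers, y is the line along which they close (so a half turn about z gives the same grasp; the last joint's range is limited). The gripper opens to 94 mm and grips with 3 to 60 N. Pads are 16 mm wide; open, the fingers measure 119 mm over their backs; the gripper's body (75 mm by 177 mm) begins 78 mm behind the grasp point.
Start: joints at [1.052, 0.087, 1.371, -0, 1.684, -0.103], TCP at [0.222, 0.503, 0.206] pointing down, gripper open.
Joint ranges: [-3.1, 3.1], [-0.76, 2.03], [0.27, 2.55], [-1.08, 4.22], [0.17, 2.65], [-2.57, 2.57]. Speed limits (rad/s): [2.79, 2.79, 3.14, 3.14, 3.14, 3.14].

### API

Orientations are given as [roll, pitch, yaw] about the fixed x, y, z axes, in that order (R = Rz(yaw) Ry(pitch) Rx(roll)).
In Python, from bench import robot, vision gives the robot as it stands.
- The arm moves only by the shell command python3 -m crank 'ROWS'. ROWS is JSON, a list of rows, each a list of 3 entries, a list of its own where there are three numbers: the closure, from 0 (fully open) to 1 (shut), then the shift along the tool's x, y, z in m, then the turn, a rotation vector about the tool's x, y, z in degrees. A call has 1 to 8 rows; each row shifts and turns the commanded pose from where the row before left it, along the tool's axes as they then stand; what a row does not reach is not made up. A row lasts 1/10 s, in which the tool goes at most 50 mm and 8.59 degrees, less where a joint would pass 70% of its speed; a pose out of reach is approached as far as the arm can. A call with a gripper value outside its range is refused whole. The fingers move at their own pace and stop on an object; the grip force is fixed at half the most. Time passes only in rows, so rows that do not move let the fingers close. It gives the time, the measured TCP pose, the force, the opening and the grip force at its end, in the units of the state.
- robot.get_obs(): the state, without advancing time (a new reading comes with each control period).
- vision.snapshot(name): name is "scene" or "top" or "wrist"; returns a dict with "color" (480x640x3 uint8, red, green, blue), "z_map" (480x640 float32, m along the optical axis (not along the pixel's ray), 0 where there is no reading), "fx", "fy", "cx", "cy" (pixels), "R" (3x3) and "t" (3): a world point X has camera coordinates R X + t. Camera axes: x right, y down, z forward; pixel columns grow to the right and rows downward; lengths in m; the calibration is good to about 2 mm. A picture is of the moment at which its call begins.
- robot.close_job(): hands the job in; it is judged then, once.
The state is a dict: "time": time; "joint_positions": joint angles; "qvel": joint speeds; "joint_torque": joint torques, N m; "tool_pos": TCP position; "ee_rot": TCP orientation; "wrist_force": force on the tool from outside, world axes, zero at the start; "wrist_torque": the same for the moment, N m; "width": finger opening in m; "finger_force": force on a finger pad.
Only numpy, scipy, OpenCV 4.12 (cv2) and the standard library are available. Lean on these libraries where they do the work, as an engineer would, in place of code of your own. Each camera call takes 0.05 s, during which the arm holds its last target. There are 200 camera calls.

### The job

Pick up the standing shim hanger by its black grip tab and press the sprung gate of its snap hook against the front bar of the eye clamped in the vise until the bar springs through and the gate snaps shut behind it. Then pull the hanger gently back, away from the vise, with about 10 N to prove that it is locked, and lower it so that it hangs by itself upright from the bar. Never ram the eye (stay under 25 N) and leave the other things on the table alone.

Things in the scene. Friction and masses are not known exactly. Their poses are not given: they have to be found in the camera images.
- hanger_grip (a point): Centre of the black grip tab (34 x 12 x 30 mm in x, y, z; 85 mm above the foot's underside) of the loose shim hanger, which stands upright on a foot of four stacked steel shim plates, 70 x 50 x 12 mm. Axes: x from the tab towards the hook's gate side, y across, z up. Grasp from above, fingers closing along y. The dark steel snap hook beside it lies in the x-z plane, top 102.5 mm.
- hanger: The whole shim hanger (about 0.4 kg) with foot, tab, snap hook and gate; same axes as hanger_grip. Origin on the underside of its foot, 48 mm ahead of the tab's centre in x and 85 mm below it.
- hanger_seat (a point): Point in the hook's upper bow, 44 mm ahead of hanger_grip in x, 4.5 mm higher, same axes: the eye bar's centre lies here once the hanger hangs. From here the gate (7 mm thick) is at x +20 mm, from z -53.5 (hinge) to -13; the fixed nose above it ends at z -12; the inside of the hook's back is at x -22.5. With the gate shut behind it, a backward pull stops with the bar's centre at x +12.5.
- gate_mouth (a point): Where to press: point on the gate 22 mm below hanger_seat and 20 mm ahead of it (axes of the gate; it swings with it). Bring the bar's centre to this height, 5 mm either way, and push the hook on along its x. The bar slips over the gate's tip 33 to 44 mm after first touch: the resistance grows to 5 to 15 N, then falls off sharply as the gate shuts behind the bar. The hook's back stops the bar after 46 mm.
- gate (a joint): Angle of the hook's sprung gate, hinged at its lower end: 0 shut, growing as it is pushed inwards, up to 1.2 rad; a spring always closes it (0.15 N m shut, 0.2 N m more per rad); it cannot swing outwards.
- vise: Fixed small bench vise on a dark riser (100 x 150 mm), 143 mm high; origin on the table under the middle of its jaws; z up, x pointing away from the eye. The jaws rigidly clamp the shank of a square eye of 8 mm round steel, which lies level 125 mm above the table and sticks out along the vise's -x.
- eye_mean (a point): Mean place of the centre of the eye's front bar: 120 mm ahead of the vise's origin (vise x -120 mm), 125 mm up; axes of the vise, the bar runs along y. The true bar lies up to 8 mm nearer to or farther from the vise than this (not measured: find it by touch). The bar is 8 mm thick, 44 mm free between the side bars; the eye's back bar is 48 mm behind it (+x).
- gauge_block: Bystander: blue anodised gauge block 60 x 30 x 25 mm, leave it alone; origin under its centre.
- feeler_holder: Bystander: brass feeler holder 85 x 16 x 17 mm with a 2 mm blade, leave it alone; origin under its centre.
- spacer_ring: Bystander: black acetal spacer ring, 52 mm across, 14 mm high, leave it alone; origin under its centre.
Mind the look-alikes: they are no part of the job. What is meant by the hanger is not red, and is the smaller of those in its own colour.

How it is judged:
By the outcome, as a careful person would: the job done as asked, in the order asked, and still so for the second after the job is handed in, with the robot touching nothing.
It also fails if it takes over 53 s, if anything falls off the work surface, if the arm or the gripper's body presses on something with over 40 N, if the wrist force passes 120 N, or if a joint passes its speed limit or range.

## Working session

There is one attempt and no reset: what is moved stays moved. The work goes in short steps, Python scripts to look and compute and a shell command to move; the robot and the scene stay as the last step left them, time stands still between calls to the robot, and variables do not carry over. Pictures are saved under pics/ and viewed, at most 10 in all, crops included, and the job is handed in when it is done.

```bash
mkdir -p pics; ls; cat > h.py <<'E'
import numpy as np,cv2,pickle
from bench import robot,vision
def snap(n,f):
    s=vision.snapshot(n); cv2.imwrite(f'pics/{f}.png',s['color'][:,:,::-1]); pickle.dump(s,open(f'pics/{f}.pkl','wb')); return s
def load(f): return pickle.load(open(f'pics/{f}.pkl','rb'))
def onplane(s,uv,z):
    uv=np.atleast_2d(np.array(uv,float)); R=np.array(s['R']);t=np.array(s['t'])
    d=np.c_[(uv[:,0]-s['cx'])/s['fx'],(uv[:,1]-s['cy'])/s['fy'],np.ones(len(uv))]@R
    c=-R.T@t; return c+d*((z-c[2])/d[:,2])[:,None]
def cloud(s):
    z=s['z_map'];v,u=np.mgrid[:480,:640]
    P=np.stack([(u-s['cx'])/s['fx']*z,(v-s['cy'])/s['fy']*z,z],-1)
    W=(P-np.array(s['t']))@np.array(s['R']); W[z==0]=np.nan; return W
E
python3 - <<'E'
from h import *
for n in ['scene','top']:
    s=snap(n,n+'0'); print(n,s['fx'],s['cx'],s['cy'],-np.array(s['R']).T@s['t'],np.round(s['R'],2).tolist())
print(robot.get_obs())
a=cv2.imread('pics/scene0.png')
E
```

```text
pics
scene 433.75783652406244 325.6494370202021 241.84517851094702 [0.9038244  0.471043   0.83034793] [[-0.7, 0.71, -0.01], [0.58, 0.56, -0.6], [-0.42, -0.43, -0.8]]
top 612.2102234027336 320.4105910423321 233.52891175953505 [0.38671251 0.10904192 1.38736755] [[0.02, -1.0, 0.02], [-0.99, -0.02, -0.12], [0.12, -0.02, -0.99]]
{'time': 0.1, 'joint_positions': array([ 1.05191169e+00,  8.79028956e-02,  1.37208499e+00,  5.21667020e-06,
        1.68360307e+00, -1.03089474e-01]), 'qvel': array([-0.00018238, -0.00209995, -0.00140094, -0.00052914, -0.00102002,
        0.00051158]), 'joint_torque': array([ 1.74197154e-03, -3.41249979e+01, -3.03300834e+01,  7.19453744e-02,
        3.03382985e-02, -7.53770473e-05]), 'tool_pos': array([0.22190764, 0.50271104, 0.20441851]), 'ee_rot': array([-3.13960550e+00, -2.10795414e-04,  2.72579786e+00]), 'wrist_force': array([-0.19352697,  0.86323531, -0.44723269]), 'wrist_torque': array([ 0.01732482, -0.00441627,  0.00520075]), 'finger_force': 0.0, 'width': 0.09415470450845122}
```

View pics/scene0.png

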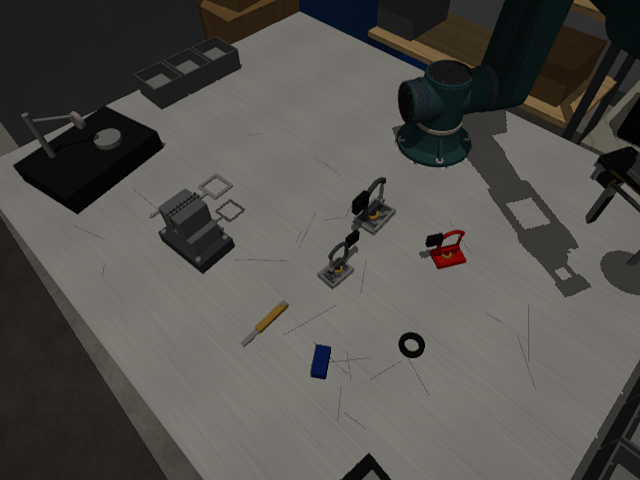

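View pics/top0.png

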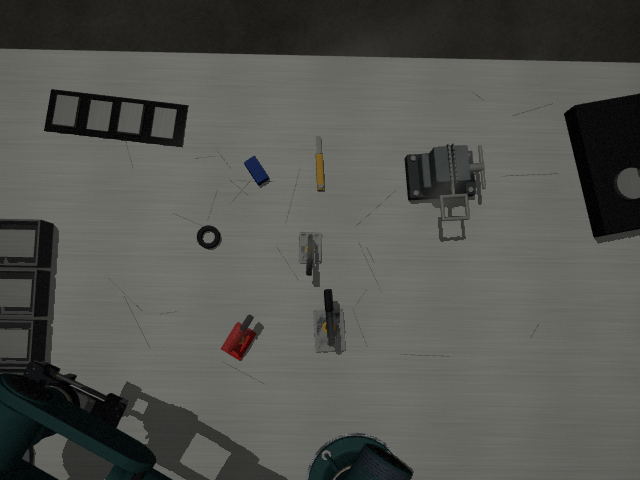

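Candidates in the top view are the red hanger at (240,340), the large grey one at (328,325) and the small grey one at (311,255). The small grey one fits: it is not red, and it is the smaller of the two greys. I'll confirm it in an enlarged crop.

```bash
python3 - <<'E'
from h import *
a=cv2.imread('pics/top0.png')[225:360,270:365]; b=cv2.imread('pics/scene0.png')[170:295,300:410]; c=cv2.imread('pics/top0.png')[135:250,395:495]
f=lambda x:cv2.resize(x,None,fx=400/x.shape[0]*1.0,fy=400/x.shape[0],interpolation=cv2.INTER_CUBIC)
o=np.hstack([f(a),f(b)]); print(o.shape); cv2.imwrite('pics/crop1.png',np.clip(o*1.5,0,255))
s=load('top0');W=cloud(s)
for nm,(u0,u1,v0,v1) in dict(small=(296,326,228,290),big=(310,350,285,358),eye=(435,472,190,245),vise=(400,490,140,195)).items():
    P=W[v0:v1,u0:u1].reshape(-1,3);uv=np.stack(np.mgrid[v0:v1,u0:u1][::-1],-1).reshape(-1,2)
    for lo,hi in [(.008,.02),(.02,.06),(.06,.09),(.09,.11),(.11,.135),(.135,.17)]:
        m=(P[:,2]>lo)&(P[:,2]<hi)
        if m.sum()>3: print(nm,lo,m.sum(),P[m].mean(0).round(4),P[m].min(0).round(4),P[m].max(0).round(4))
E
```

```text
(400, 633, 3)
small 0.008 488 [0.5165 0.1085 0.0125] [0.4213 0.0831 0.008 ] [0.5507 0.139  0.0199]
small 0.02 10 [0.513  0.1048 0.0289] [0.506  0.0921 0.02  ] [0.5261 0.1143 0.0454]
small 0.06 13 [0.5189 0.1083 0.0878] [0.485  0.1039 0.0838] [0.5367 0.1124 0.09  ]
small 0.09 176 [0.4881 0.1091 0.0989] [0.4505 0.1038 0.0904] [0.5341 0.1153 0.1082]
big 0.008 892 [0.3299 0.0629 0.0152] [0.2853 0.0223 0.0081] [0.4137 0.0983 0.02  ]
big 0.02 138 [0.334  0.065  0.0306] [0.2923 0.0312 0.02  ] [0.3694 0.0956 0.0585]
big 0.09 4 [0.3937 0.0755 0.1039] [0.372  0.0718 0.0961] [0.403  0.0768 0.1098]
big 0.11 319 [0.3658 0.066  0.1294] [0.3054 0.0549 0.1124] [0.4192 0.0776 0.135 ]
big 0.135 57 [0.3752 0.0665 0.1364] [0.3265 0.0584 0.135 ] [0.4171 0.0757 0.1408]
eye 0.008 12 [ 0.6058 -0.2152  0.0133] [ 0.5427 -0.2568  0.0084] [ 0.6412 -0.1766  0.0196]
eye 0.02 156 [ 0.6437 -0.2075  0.0348] [ 0.6333 -0.2534  0.0218] [ 0.65   -0.1699  0.0451]
eye 0.11 375 [ 0.5962 -0.1923  0.1278] [ 0.5658 -0.2243  0.1208] [ 0.6314 -0.1612  0.1349]
vise 0.008 37 [ 0.6894 -0.1102  0.0132] [ 0.6414 -0.1443  0.008 ] [ 0.7618 -0.0962  0.0196]
vise 0.02 1010 [ 0.6724 -0.1669  0.0363] [ 0.6361 -0.2633  0.0203] [ 0.7398 -0.1068  0.0596]
vise 0.06 547 [ 0.6781 -0.1756  0.0821] [ 0.643  -0.2704  0.0601] [ 0.7392 -0.1298  0.0899]
vise 0.09 228 [ 0.6805 -0.2085  0.0961] [ 0.6438 -0.2666  0.09  ] [ 0.7385 -0.1338  0.11  ]
vise 0.11 364 [ 0.6674 -0.1785  0.1265] [ 0.6214 -0.2234  0.1101] [ 0.7271 -0.1454  0.135 ]
vise 0.135 1126 [ 0.6844 -0.1844  0.1401] [ 0.6432 -0.224   0.135 ] [ 0.7266 -0.1461  0.1489][ WARN:0@0.442] global loadsave.cpp:1063 imwrite_ Unsupported depth image for selected encoder is fallbacked to CV_8U.
```

View pics/crop1.png

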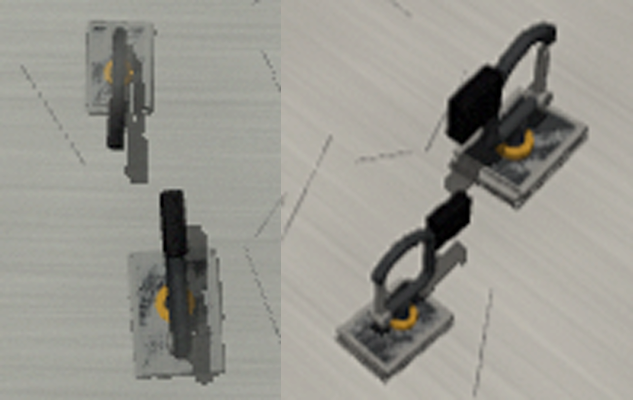

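The crop's left part shows the small grey hanger at about top (311,255). It has a slim hook with its tab on the image-lower (world -x) side and its gate side facing +x. The large grey one, at (328,325), is clearly bigger and has its tab the other way round. So the small one is meant.

```bash
python3 - <<'E'
from h import *
for n,hb,eb in [('top0',(296,326,228,290),(430,480,185,245)),('scene0',(312,362,228,292),(190,250,165,230))]:
    s=load(n);W=cloud(s);H=s['color'].astype(int);v,u=np.mgrid[:480,:640]
    box=lambda b:(u>=b[0])&(u<b[1])&(v>=b[2])&(v<b[3])
    z=W[...,2]
    # foot top
    m=box(hb)&(z>.007)&(z<.016)&(H.min(-1)>70)
    k=(box(hb)&(z>.055)&(H.max(-1)<40))
    for nm,q in [('dark>55mm',k),('hook+tab>75',box(hb)&(z>.07))]:
        P=W[q]; print(n,nm,q.sum(),'px',u[q].mean().round(1),v[q].mean().round(1),'mean',P.mean(0).round(4),P.min(0).round(4),P.max(0).round(4))
        d=P[:,:2]-P[:,:2].mean(0); w=np.linalg.svd(d,full_matrices=0)[2][0]; print('  dir',np.degrees(np.arctan(w[1]/w[0])).round(2))
    f=box(hb)&(z>.009)&(z<.016); P=W[f][:,:2]; P=P[np.abs(P-np.median(P,0)).max(1)<.045]
    print('  foot',f.sum(),P.min(0).round(4),P.max(0).round(4),cv2.minAreaRect((P*1000).astype(np.float32)))
    e=box(eb)&(z>.11)&(z<.136)&(W[...,0]<.64); P=W[e]
    print('  eye',e.sum(),P[:,2].mean().round(4),cv2.minAreaRect((P[:,:2]*1000).astype(np.float32)))
    print(np.percentile(P,[2,98],axis=0).round(4).tolist())
    # ray-plane of eye mask pixels at z=.125
    Q=onplane(s,np.c_[u[e],v[e]],.125); print('  eyeplane',cv2.minAreaRect((Q[:,:2]*1000).astype(np.float32)))
    if n=='top0':
        j=(z>.136)&(z<.15)&box((400,490,140,200)); print('  vise top',cv2.minAreaRect((W[j][:,:2]*1000).astype(np.float32)))
        r=(z>.015)&(z<.05)&box((395,495,140,210)); print('  riser',cv2.minAreaRect((W[r][:,:2]*1000).astype(np.float32)))
E
```

```text
top0 dark>55mm 75 px 309.0 267.5 mean [0.4644 0.1091 0.1005] [0.4505 0.1046 0.0931] [0.4824 0.1152 0.105 ]
  dir -3.56
top0 hook+tab>75 190 px 309.3 255.5 mean [0.4898 0.1088 0.0983] [0.4191 0.0754 0.0838] [0.5367 0.1153 0.1267]
  dir -0.26
  foot 391 [0.4816 0.0831] [0.5503 0.1329] ((516.0482177734375, 107.66471099853516), (68.49932861328125, 49.77838134765625), 1.0249290466308594)
  eye 393 0.1278 ((602.9723510742188, -192.49859619140625), (71.89754486083984, 61.502540588378906), 3.3488235473632812)
[[0.5668, -0.2218, 0.1223], [0.6352, -0.1624, 0.1333]]
  eyeplane ((603.6689453125, -192.28244018554688), (72.33253479003906, 60.04224395751953), 4.792457103729248)
  vise top ((672.2327880859375, -186.08987426757812), (108.87442016601562, 73.7977294921875), 3.8900270462036133)
  riser ((684.8487548828125, -184.44219970703125), (100.73995971679688, 151.70350646972656), 4.721350193023682)
scene0 dark>55mm 228 px 347.2 242.1 mean [0.4851 0.1112 0.0895] [0.4519 0.1042 0.0553] [0.5381 0.1159 0.1028]
  dir -2.25
scene0 hook+tab>75 282 px 345.2 242.6 mean [0.4903 0.1101 0.0916] [0.4519 0.102  0.0702] [0.5381 0.1159 0.1028]
  dir -3.0
  foot 390 [0.4837 0.0813] [0.5526 0.1334] ((518.169189453125, 107.47647094726562), (51.41633224487305, 68.74310302734375), 88.48821258544922)
  eye 301 0.1267 ((603.6386108398438, -192.73953247070312), (72.98255920410156, 59.99736404418945), 3.5158116817474365)
[[0.5688, -0.2223, 0.1219], [0.6367, -0.1633, 0.1304]]
  eyeplane ((603.9503173828125, -193.07122802734375), (73.29410552978516, 62.55670166015625), 4.668868064880371)
```

```bash
python3 -m crank '[[0,[0,0,0],[0,0,-7.3]],[0,[0,0,0],[0,0,-7.3]],[0,[0,0,0],[0,0,-7.2]],[0,[-0.026,-0.038,0],[0,0,0]],[0,[-0.026,-0.038,0],[0,0,0]],[0,[-0.026,-0.038,0],[0,0,0]],[0,[-0.026,-0.038,0],[0,0,0]],[0,[-0.026,-0.038,0],[0,0,0]]]'
python3 -m crank '[[0,[-0.026,-0.038,0],[0,0,0]],[0,[-0.026,-0.038,0],[0,0,0]],[0,[-0.026,-0.038,0],[0,0,0]],[0,[0,0,0],[0,0,0]],[0,[0,0,0],[0,0,0]]]'
python3 - <<'E'
from h import *
s=snap('wrist','w1');o=robot.get_obs();print(o['tool_pos'],o['ee_rot'],o['wrist_force'],-np.array(s['R']).T@s['t'],np.round(s['R'],2).tolist())
E
```

```text
time: 0.9
tool_pos: [0.3457, 0.307, 0.205]
ee_rot: [-3.141, -0.0, 3.107]
wrist_force: [0.8, 0.5, -0.1]
width: 0.0939
finger_force: 0.0
time: 1.4
tool_pos: [0.4193, 0.1913, 0.2049]
ee_rot: [3.141, -0.001, 3.104]
wrist_force: [-0.3, 0.4, 0.7]
width: 0.0939
finger_force: 0.0
[0.41889869 0.19221132 0.2050641 ] [ 3.14112803e+00 -1.23267564e-03  3.10576622e+00] [ 0.26158611  0.55132225 -0.05206893] [0.33700603 0.19490237 0.38500713] [[0.04, 1.0, 0.0], [0.96, -0.04, 0.29], [0.29, -0.01, -0.96]]
```

View pics/w1.png

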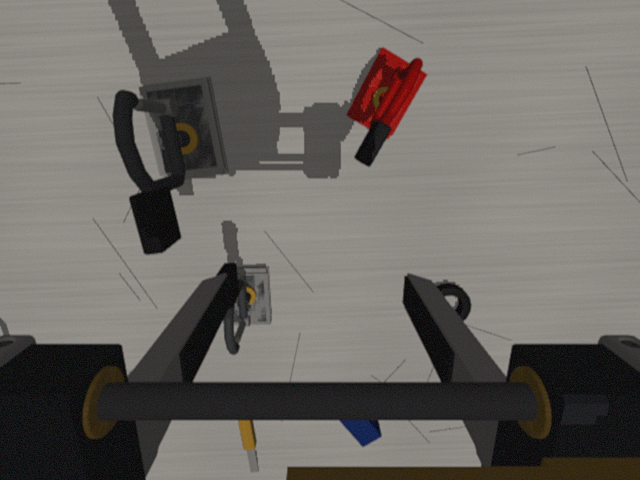

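The wrist view shows the meant hanger at about (245,300), partly behind the left finger. The red one is at (385,105) and the large grey one at (155,160). I'll go on to above the tab.

```bash
python3 -m crank '[[0,[-0.0255,-0.040,0],[0,0,0]],[0,[-0.0255,-0.040,0],[0,0,0]],[0,[0,0,0],[0,0,0]],[0,[0,0,0],[0,0,0]]]'
python3 - <<'E'
from h import *
s=snap('wrist','w2');o=robot.get_obs();print(o['tool_pos'],o['ee_rot'])
W=cloud(s);H=s['color'].astype(int);z=W[...,2]
near=(abs(W[...,0]-.49)<.08)&(abs(W[...,1]-.109)<.035)
for nm,q in [('tab',near&(z>.094)&(z<.106)&(W[...,0]<.485)&(H.max(-1)<45)),('hooktop',near&(z>.085)&(z<.11)),('hook',near&(z>.03)&(z<.11)),('foot',near&(z>.008)&(z<.016))]:
    P=W[q];
    if len(P)<5: print(nm,len(P));continue
    w=np.linalg.svd(P[:,:2]-P[:,:2].mean(0),full_matrices=0)[2][0]
    print(nm,len(P),P.mean(0).round(4),np.percentile(P,[2,98],axis=0).round(4).tolist(),'dir',np.degrees(np.arctan(w[1]/w[0])).round(2),cv2.minAreaRect((P[:,:2]*1000).astype(np.float32)))
E
```

```text
time: 1.85
tool_pos: [0.467, 0.1113, 0.2052]
ee_rot: [3.141, -0.001, 3.107]
wrist_force: [-0.4, -1.0, 0.4]
width: 0.0941
finger_force: 0.0
[0.46675888 0.11187306 0.20532302] [ 3.14059127e+00 -8.27560377e-04  3.10821593e+00]
tab 546 [0.4665 0.1089 0.1006] [[0.4177, 0.0783, 0.0969], [0.4841, 0.115, 0.1024]] dir 16.18 ((445.49810791015625, 100.33869934082031), (82.12310028076172, 20.69554901123047), 21.84900665283203)
hooktop 1157 [0.4846 0.1084 0.0994] [[0.4178, 0.0781, 0.09], [0.5343, 0.1152, 0.1036]] dir 3.97 ((472.0347595214844, 104.62457275390625), (132.28182983398438, 29.375926971435547), 12.945879936218262)
hook 1220 [0.4844 0.1086 0.0975] [[0.418, 0.0781, 0.0722], [0.5349, 0.1152, 0.1035]] dir 3.83 ((472.30609130859375, 104.7091064453125), (132.8485565185547, 29.419130325317383), 12.945878982543945)
foot 1852 [0.5177 0.1087 0.0125] [[0.4846, 0.0843, 0.0092], [0.551, 0.1325, 0.0143]] dir -1.77 ((518.0479736328125, 108.2208480834961), (49.20114517211914, 69.85388946533203), 88.81938934326172)
```

View pics/w2.png

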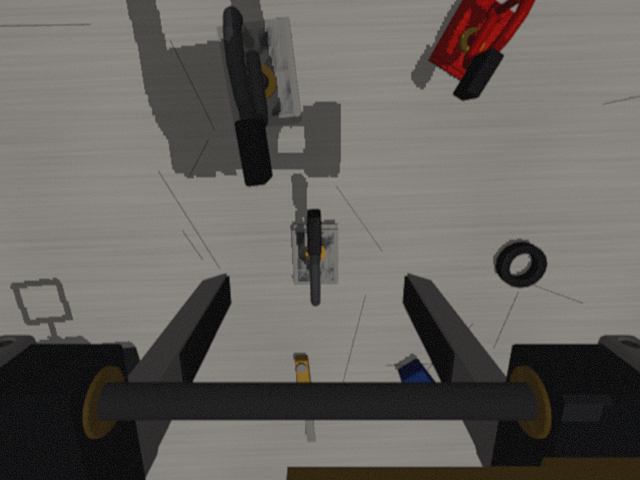

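The tab is at (314,228), with its top at 0.1006 m, midway between the fingers. The hook runs toward the image bottom (+x). The large hanger's tab, at (253,155), stays clear of the fingers. Next I descend and grip.

```bash
python3 -m crank '[[0,[-0.001,-0.002,0.04],[0,0,0]],[0,[0,0,0.04],[0,0,0]],[0,[0,0,0.03],[0,0,0]],[0,[0,0,0.02],[0,0,0]],[0,[0,0,0.008],[0,0,0]],[0,[0,0,0],[0,0,0]],[0.5,[0,0,0],[0,0,0]],[1,[0,0,0],[0,0,0]]]'
python3 -m crank '[[1,[0,0,0],[0,0,0]],[1,[0,0,0],[0,0,0]],[1,[0,0,0],[0,0,0]],[1,[0,0,0],[0,0,0]],[1,[0,0,0],[0,0,0]],[1,[0,0,0],[0,0,0]]]'
```

```text
time: 2.7
tool_pos: [0.4696, 0.1088, 0.0693]
ee_rot: [3.141, 0.003, 3.107]
wrist_force: [-0.2, 0.2, 0.7]
width: 0.0814
finger_force: 0.0
time: 3.3
tool_pos: [0.4684, 0.1082, 0.0674]
ee_rot: [3.142, -0.0, 3.106]
wrist_force: [0.1, -0.1, -0.5]
width: 0.0338
finger_force: 0.0
```

```bash
python3 -m crank '[[1,[0,0,0],[0,0,0]],[1,[0,0,0],[0,0,0]],[1,[0,0,0],[0,0,0]],[1,[0,0,0],[0,0,0]],[1,[0,0,0],[0,0,0]],[1,[0,0,0],[0,0,0]]]'
```

```text
time: 3.9
tool_pos: [0.4683, 0.1083, 0.0674]
ee_rot: [3.141, -0.0, 3.106]
wrist_force: [-1.1, -0.2, -1.0]
width: 0.0119
finger_force: 30.0
```

```bash
python3 -m crank '[[1,[0,0,-0.01],[0,0,0]],[1,[0,0,-0.02],[0,0,0]],[1,[0,0,-0.02],[0,0,0]],[1,[0,0,-0.008],[0,0,0]],[1,[0,0,0],[0,0,-3.3]],[1,[0,0,0],[0,0,-3.2]],[1,[0,0,0],[0,0,0]],[1,[0,0,0],[0,0,0]]]'
python3 -m crank '[[1,[0.0022,-0.03,0],[0,0,0]],[1,[0.0022,-0.04,0],[0,0,0]],[1,[0.0022,-0.043,0],[0,0,0]],[1,[0.0022,-0.043,0],[0,0,0]],[1,[0.0022,-0.043,0],[0,0,0]],[1,[0.0022,-0.043,0],[0,0,0]],[1,[0.0022,-0.04,0],[0,0,0]],[1,[0.0022,-0.027,0],[0,0,0]]]'
python3 -m crank '[[1,[0,0,0],[0,0,0]],[1,[0,0,0],[0,0,0]],[1,[0,0,0],[0,0,0]]]'
python3 - <<'E'
from h import *
s=snap('scene','s1');t=snap('top','t1');o=robot.get_obs();print(o['tool_pos'],o['ee_rot'])
f=lambda x:cv2.resize(x[:,:,::-1],(400,400),interpolation=cv2.INTER_CUBIC)
cv2.imwrite('pics/c2.png',cv2.convertScaleAbs(np.hstack([f(s['color'][130:270,150:290]),f(t['color'][140:280,390:530])]),alpha=1.6))
E
```

```text
time: 4.7
tool_pos: [0.4679, 0.1081, 0.125]
ee_rot: [-3.142, -0.001, -3.065]
wrist_force: [-0.8, -0.3, -3.6]
width: 0.0118
finger_force: 30.0
time: 5.5
tool_pos: [0.4745, -0.204, 0.1251]
ee_rot: [-3.141, -0.001, -3.067]
wrist_force: [0.5, -1.0, -3.1]
width: 0.0122
finger_force: 30.0
time: 5.8
tool_pos: [0.4748, -0.2002, 0.1251]
ee_rot: [3.141, -0.001, -3.063]
wrist_force: [0.5, -0.2, -3.1]
width: 0.012
finger_force: 30.0
[ 0.47499836 -0.20001112  0.12538768] [ 3.14112600e+00 -7.58173836e-05 -3.06194857e+00]
```

View pics/c2.png

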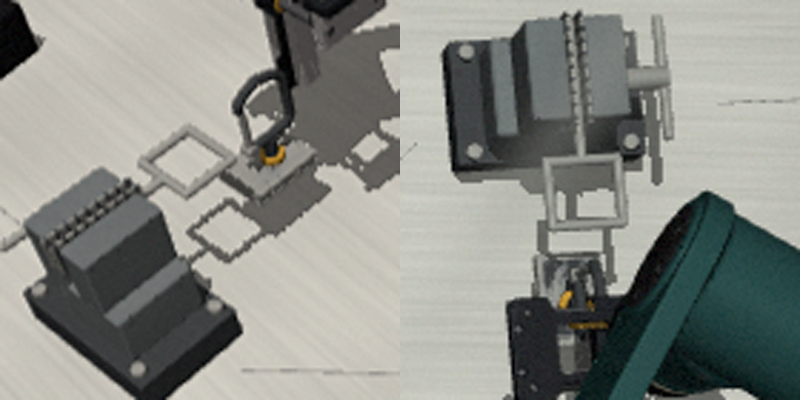

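The left part shows the hook upright with its gate facing the eye. The right part shows hook and foot in front of the eye, roughly on its centre line. I'll measure the hook's pose, height and line against the bar.

```bash
python3 - <<'E'
from h import *
for n in ['s1','t1']:
    s=load(n);W=cloud(s);x,y,z=W[...,0],W[...,1],W[...,2];H=s['color'].astype(int)
    th=np.radians(4.6);O=np.array([.4750,-.2000]);d=W[...,:2]-O;a=d[...,0]*np.cos(th)+d[...,1]*np.sin(th);b=-d[...,0]*np.sin(th)+d[...,1]*np.cos(th)
    def rep(nm,m):
        if m.sum()<8: print(n,nm,m.sum());return
        A=np.c_[a[m],b[m],z[m]];print(n,nm,m.sum(),A.mean(0).round(4),np.percentile(A,[2,98],axis=0).round(4).tolist(),np.polyfit(a[m],b[m],1)[0].round(3))
    rep('hook',(a>.02)&(a<.083)&(abs(b)<.02)&(z>.085)&(z<.18)&(H.max(-1)<110))
    rep('foot',(a>.0)&(a<.09)&(abs(b)<.035)&(z>.05)&(z<.08))
    fb=(a>.088)&(a<.106)&(abs(b)<.035)&(z>.112)&(z<.138); rep('bar',fb); 
    if fb.sum()>8: print('  bar a vs b slope',np.polyfit(b[fb],a[fb],1))
    rep('eye',(a>.085)&(a<.17)&(abs(b)<.045)&(z>.112)&(z<.138))
E
```

```text
s1 hook 228 [0.0481 0.0011 0.1225] [[0.0202, -0.005, 0.0891], [0.0683, 0.0059, 0.1584]] -0.008
s1 foot 449 [0.0537 0.0069 0.0673] [[0.0143, -0.0203, 0.0576], [0.0831, 0.0247, 0.0752]] -0.125
s1 bar 90 [ 0.0988 -0.0024  0.1271] [[0.0934, -0.0311, 0.1229], [0.1051, 0.0266, 0.1302]] -0.583
  bar a vs b slope [-0.0138945   0.09879318]
s1 eye 306 [ 0.1254 -0.0015  0.1268] [[0.0945, -0.0311, 0.1225], [0.1641, 0.0274, 0.1306]] 0.006
t1 hook 143 [0.0538 0.0017 0.1245] [[0.0217, -0.004, 0.0902], [0.0686, 0.0066, 0.1627]] 0.019
t1 foot 330 [0.0587 0.0074 0.069 ] [[0.0151, -0.0209, 0.0588], [0.0824, 0.0254, 0.0757]] -0.03
t1 bar 130 [ 0.0974 -0.002   0.1282] [[0.0927, -0.0309, 0.1227], [0.1052, 0.0267, 0.134]] 0.008
  bar a vs b slope [0.00023236 0.09740746]
t1 eye 409 [ 0.1247 -0.0019  0.1281] [[0.0931, -0.0311, 0.1221], [0.1686, 0.0271, 0.1342]] 0.001
```

```bash
python3 -m crank '[[1,[-0.008,-0.003,0],[0,0,0]],[1,[-0.008,0,0],[0,0,0]],[1,[-0.004,0,0],[0,0,0]],[1,[0,0,0],[0,0,0]]]'
for i in 1; do python3 -m crank '[[1,[-0.002,0,0],[0,0,0]],[1,[-0.002,0,0],[0,0,0]]]'; python3 -m crank '[[1,[-0.002,0,0],[0,0,0]],[1,[-0.002,0,0],[0,0,0]]]';python3 -m crank '[[1,[-0.002,0,0],[0,0,0]],[1,[-0.002,0,0],[0,0,0]]]';python3 -m crank '[[1,[-0.002,0,0],[0,0,0]],[1,[-0.002,0,0],[0,0,0]]]'; done | grep -E 'pos|force'
```

```text
time: 6.3
tool_pos: [0.4959, -0.2023, 0.1254]
ee_rot: [3.141, 0.0, -3.062]
wrist_force: [0.6, -0.1, -3.5]
width: 0.012
finger_force: 30.0
tool_pos: [0.4991, -0.2023, 0.1254]
wrist_force: [0.3, 0.2, -4.0]
finger_force: 30.0
tool_pos: [0.502, -0.2021, 0.1254]
wrist_force: [-5.9, 0.7, -1.3]
finger_force: 30.0
tool_pos: [0.5056, -0.2018, 0.1253]
wrist_force: [-5.3, -0.5, -1.1]
finger_force: 30.0
tool_pos: [0.5091, -0.2016, 0.1251]
wrist_force: [-6.9, -1.1, -1.2]
finger_force: 30.0
```

```bash
(python3 -m crank '[[1,[-0.002,0,0],[0,0,0]],[1,[-0.002,0,0],[0,0,0]],[1,[-0.002,0,0],[0,0,0]]]'; python3 -m crank '[[1,[-0.002,0,0],[0,0,0]],[1,[-0.002,0,0],[0,0,0]],[1,[-0.002,0,0],[0,0,0]]]';python3 -m crank '[[1,[-0.002,0,0],[0,0,0]],[1,[-0.002,0,0],[0,0,0]]]';python3 -m crank '[[1,[-0.002,0,0],[0,0,0]],[1,[-0.002,0,0],[0,0,0]]]') | grep -E 'pos|force|rot'
```

```text
tool_pos: [0.5143, -0.2011, 0.1245]
ee_rot: [3.141, -0.007, -3.064]
wrist_force: [-7.5, -1.7, -2.4]
finger_force: 30.0
tool_pos: [0.5196, -0.2005, 0.1239]
ee_rot: [3.14, -0.009, -3.064]
wrist_force: [-8.3, -0.9, -2.7]
finger_force: 30.0
tool_pos: [0.5233, -0.2001, 0.1235]
ee_rot: [3.14, -0.009, -3.064]
wrist_force: [-8.1, -1.0, -4.3]
finger_force: 30.0
tool_pos: [0.5272, -0.1997, 0.1231]
ee_rot: [3.139, -0.01, -3.064]
wrist_force: [-7.9, -0.7, -6.1]
finger_force: 30.0
```

```bash
(python3 -m crank '[[1,[-0.002,0,-0.001],[0,0,0]],[1,[-0.0015,0,0],[0,0,0]]]'; python3 -m crank '[[1,[-0.0015,0,0],[0,0,0]],[1,[-0.0015,0,0],[0,0,0]]]';python3 -m crank '[[1,[-0.001,0,0],[0,0,0]],[1,[-0.001,0,0],[0,0,0]]]') | grep -E 'pos|force|rot'
```

```text
tool_pos: [0.5314, -0.1992, 0.1238]
ee_rot: [3.139, -0.008, -3.064]
wrist_force: [-4.7, -0.1, -8.0]
finger_force: 30.0
tool_pos: [0.5385, -0.1993, 0.1267]
ee_rot: [-3.141, 0.002, -3.063]
wrist_force: [1.0, 0.5, -3.0]
finger_force: 30.0
tool_pos: [0.5404, -0.1993, 0.1273]
ee_rot: [-3.141, 0.002, -3.063]
wrist_force: [-0.4, 0.1, -3.5]
finger_force: 30.0
```

```bash
(python3 -m crank '[[1,[0.006,0,0.002],[0,0,0]],[1,[0.006,0,0],[0,0,0]],[1,[0.006,0,0],[0,0,0]],[1,[0.003,0,0],[0,0,0]],[1,[0,0,0],[0,0,0]]]'; python3 -m crank '[[1,[0.001,0,0],[0,0,0]],[1,[0.001,0,0],[0,0,0]]]';python3 -m crank '[[1,[0.001,0,0],[0,0,0]],[1,[0.001,0,0],[0,0,0]]]') | grep -E 'pos|force|rot'
```

```text
tool_pos: [0.5188, -0.2006, 0.1237]
ee_rot: [3.141, 0.002, -3.064]
wrist_force: [4.3, -0.0, -8.0]
finger_force: 30.0
tool_pos: [0.5186, -0.2005, 0.1237]
ee_rot: [3.141, 0.005, -3.063]
wrist_force: [10.3, 0.9, -10.8]
finger_force: 30.0
tool_pos: [0.5183, -0.2005, 0.1238]
ee_rot: [3.141, 0.009, -3.063]
wrist_force: [14.9, 1.0, -14.4]
finger_force: 30.0
```

```bash
(python3 -m crank '[[1,[-0.002,0,0],[0,0,0]],[1,[0,0,0],[0,0,0]]]') | grep -E 'pos|force|rot'
python3 - <<'E'
from h import *
s=snap('scene','s2')
cv2.imwrite('pics/c3.png',cv2.convertScaleAbs(cv2.resize(s['color'][140:240,170:300,::-1],(780,600),interpolation=cv2.INTER_CUBIC),alpha=1.6))
E
```

```text
tool_pos: [0.5186, -0.2004, 0.1239]
ee_rot: [3.141, 0.004, -3.063]
wrist_force: [7.7, 0.3, -9.3]
finger_force: 30.0
```

View pics/c3.png

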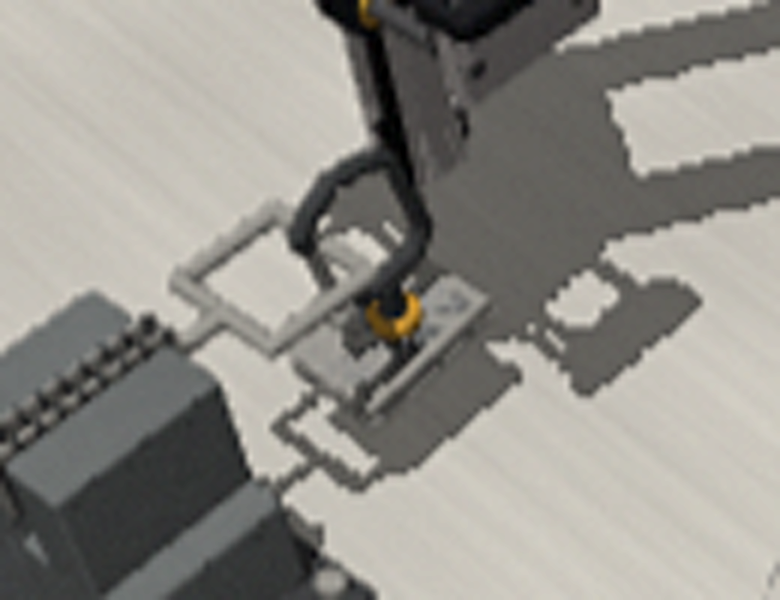

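The picture shows the front bar running through the inside of the closed hook loop at about (330,270), and the gate is back behind it. The pull of about 10 N held. Next I move the bar under the bow and lower.

```bash
(python3 -m crank '[[1,[-0.004,0,0],[0,0,0]],[1,[-0.005,0,0],[0,0,0]],[1,[-0.005,0,0],[0,0,0]],[1,[0,0,0],[0,0,0]],[1,[0,0,0],[0,0,0]]]';python3 -m crank '[[1,[0,0,0.005],[0,0,0]],[1,[0,0,0.005],[0,0,0]],[1,[0,0,0.004],[0,0,0]],[1,[0,0,0.002],[0,0,0]],[1,[0,0,0],[0,0,0]]]';python3 -m crank '[[1,[0,0,0.001],[0,0,0]],[1,[0,0,0.001],[0,0,0]],[1,[0,0,0],[0,0,0]]]';  python3 -m crank '[[1,[0,0,0.001],[0,0,0]],[1,[0,0,0],[0,0,0]]]') | grep -E 'pos|force|rot'
```

```text
tool_pos: [0.5305, -0.2, 0.1246]
ee_rot: [-3.141, -0.0, -3.063]
wrist_force: [0.6, 0.4, -3.6]
finger_force: 30.0
tool_pos: [0.5316, -0.2, 0.1097]
ee_rot: [-3.141, 0.003, -3.063]
wrist_force: [0.9, 1.3, 1.5]
finger_force: 30.0
tool_pos: [0.5316, -0.2001, 0.109]
ee_rot: [-3.14, 0.004, -3.063]
wrist_force: [-0.4, 1.4, 7.7]
finger_force: 30.0
tool_pos: [0.5316, -0.2001, 0.1081]
ee_rot: [-3.14, 0.004, -3.063]
wrist_force: [-1.8, 1.3, 6.8]
finger_force: 30.0
```

```bash
python3 - <<'E'
from h import *
s=snap('scene','s3')
cv2.imwrite('pics/c4.png',cv2.convertScaleAbs(cv2.resize(s['color'][140:240,170:300,::-1],(780,600),interpolation=cv2.INTER_CUBIC),alpha=1.6))
O=robot.get_obs()['tool_pos'];print(O)
for n,o in [('s1',np.array([.475,-.2,.1254])),('s2',np.array([.5186,-.2004,.1239])),('s3',O)]:
    s=load(n);W=cloud(s);z=W[...,2];H=s['color'].astype(int)
    th=np.radians(4.6);d=W[...,:2]-o[:2];a=d[...,0]*np.cos(th)+d[...,1]*np.sin(th);b=-d[...,0]*np.sin(th)+d[...,1]*np.cos(th);c=z-o[2]
    m=(a>.0)&(a<.09)&(abs(b)<.035)&(c>-.07)&(c<-.045)&(H.min(-1)>50)
    A=np.c_[a[m],b[m],np.ones(m.sum())];p=np.linalg.lstsq(A,c[m],rcond=None)[0]
    h=(a>.02)&(a<.083)&(abs(b)<.02)&(c>.0)&(c<.06)&(H.max(-1)<110)
    print(n,m.sum(),'foot plane slopes',p.round(3),'z at a=.048',(p[0]*.048+p[2]).round(4),'a range',np.percentile(a[m],[2,98]).round(4),'hook top c',np.percentile(c[h],[90,98]).round(4),'hook a',np.percentile(a[h],[2,98]).round(4))
E
```

```text
[ 0.53162604 -0.20008856  0.10812756]
s1 290 foot plane slopes [-0.015 -0.049 -0.057] z at a=.048 -0.0574 a range [0.0143 0.0829] hook top c [0.0322 0.0339] hook a [0.0203 0.0683]
s2 237 foot plane slopes [-0.131 -0.011 -0.059] z at a=.048 -0.0656 a range [0.002  0.0663] hook top c [0.0259 0.0272] hook a [0.0226 0.0643]
s3 217 foot plane slopes [-0.084 -0.014 -0.06 ] z at a=.048 -0.0638 a range [0.0013 0.0688] hook top c [0.0272 0.0288] hook a [0.021 0.065]
```

View pics/c4.png

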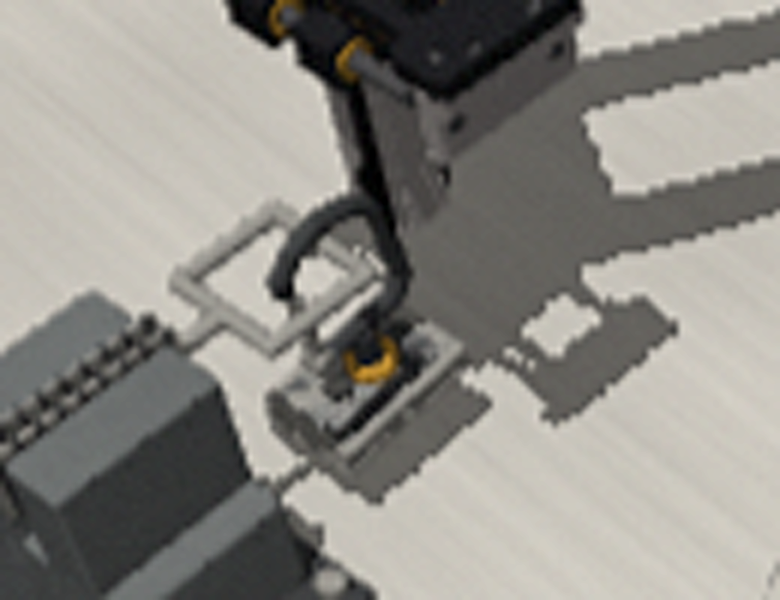

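The picture shows the bar up in the bow, at about (370,270), with the hook resting on it. The foot plane has about 5° of nose-down pitch, because the tab turned in the pads. Lowering the tab a little further pivots the hanger about the bar back to upright.

```bash
(python3 -m crank '[[1,[0,0,0.001],[0,0,0]],[1,[0,0,0.001],[0,0,0]]]';python3 -m crank '[[1,[0,0,0.001],[0,0,0]],[1,[0,0,0.001],[0,0,0]],[1,[0,0,0],[0,0,0]]]') | grep -E 'pos|force|rot'
cat > m.py <<'E'
from h import *
import sys
o=robot.get_obs()['tool_pos'] if len(sys.argv)<3 else np.array([.5316,-.2001,.105]);print(o)
s=snap('scene',sys.argv[1]);W=cloud(s);z=W[...,2];H=s['color'].astype(int)
th=np.radians(4.6);d=W[...,:2]-o[:2];a=d[...,0]*np.cos(th)+d[...,1]*np.sin(th);b=-d[...,0]*np.sin(th)+d[...,1]*np.cos(th)
m=(a>-.01)&(a<.09)&(abs(b)<.035)&(z>.032)&(z<.06)&(H.min(-1)>50)
p=np.linalg.lstsq(np.c_[a[m],b[m],np.ones(m.sum())],z[m],rcond=None)[0]
h=(a>.02)&(a<.083)&(abs(b)<.02)&(z>.105)&(z<.16)&(H.max(-1)<110)
print(m.sum(),'slopes',p.round(3),'z at .048',(p[0]*.048+p[2]).round(4),'a',np.percentile(a[m],[2,98]).round(4),'hook top',np.percentile(z[h],[98]).round(4))
E
python3 m.py s4
```

```text
tool_pos: [0.5317, -0.2001, 0.1064]
ee_rot: [-3.14, 0.004, -3.063]
wrist_force: [-1.3, 1.2, 8.7]
finger_force: 30.0
tool_pos: [0.5317, -0.2001, 0.1043]
ee_rot: [-3.14, 0.004, -3.063]
wrist_force: [-1.6, 0.6, 7.4]
finger_force: 30.0
[ 0.53172154 -0.20012438  0.10426782]
246 slopes [-0.046 -0.04   0.047] z at .048 0.0445 a [0.0088 0.0785] hook top [0.1372]
```

```bash
(python3 -m crank '[[1,[0,0,0.001],[0,0,0]],[1,[0,0,0.0005],[0,0,0]],[1,[0,0,0],[0,0,0]]]';python3 -m crank '[[0.8,[0,0,0],[0,0,0]],[0.7,[0,0,0],[0,0,0]],[0.6,[0,0,0],[0,0,0]],[0.5,[0,0,0],[0,0,0]],[0.5,[0,0,0],[0,0,0]],[0.5,[0,0,0],[0,0,0]]]') 
python3 m.py s5 1
```

```text
time: 12.25
tool_pos: [0.5318, -0.2001, 0.1029]
ee_rot: [-3.14, 0.004, -3.063]
wrist_force: [-1.5, 1.4, 8.4]
width: 0.0115
finger_force: 30.0
time: 12.85
tool_pos: [0.5304, -0.1999, 0.0997]
ee_rot: [3.141, -0.0, -3.064]
wrist_force: [0.3, 0.5, 0.2]
width: 0.0469
finger_force: 0.0
[ 0.5316 -0.2001  0.105 ]
220 slopes [-0.032 -0.029  0.046] z at .048 0.0449 a [0.0102 0.0801] hook top [0.1367]
```

```bash
(python3 -m crank '[[0.5,[0,0,-0.01],[0,0,0]],[0.5,[0,0,-0.02],[0,0,0]],[0.5,[0,0,-0.03],[0,0,0]],[0.5,[0,0,-0.03],[0,0,0]],[0.5,[0.02,0,-0.02],[0,0,0]],[0.5,[0.04,0,-0.02],[0,0,0]],[0.5,[0.03,0,0],[0,0,0]],[0.5,[0,0,0],[0,0,0]]]';python3 -m crank '[[0.5,[0.03,0.0,0],[0,0,0]],[0.5,[0.03,0,0],[0,0,0]],[0.5,[0,0,0],[0,0,0]],[0.5,[0,0,0],[0,0,0]],[0.5,[0,0,0],[0,0,0]],[0.5,[0,0,0],[0,0,0]]]') 
python3 m.py s6 1
python3 - <<'E'
from h import *
s=load('s6');t=snap('top','t6')
f=lambda x:cv2.resize(x[:,:,::-1],(400,400),interpolation=cv2.INTER_CUBIC)
cv2.imwrite('pics/c6.png',cv2.convertScaleAbs(np.hstack([f(s['color'][140:240,170:270]),f(t['color'][140:280,390:530])]),alpha=1.6))
E
```

```text
time: 13.7
tool_pos: [0.439, -0.2074, 0.2327]
ee_rot: [-3.139, 0.003, -3.066]
wrist_force: [0.1, -0.0, -0.3]
width: 0.0471
finger_force: 0.0
time: 14.3
tool_pos: [0.3819, -0.2115, 0.2298]
ee_rot: [3.141, -0.0, -3.062]
wrist_force: [0.4, 0.7, 0.6]
width: 0.0467
finger_force: 0.0
[ 0.5316 -0.2001  0.105 ]
209 slopes [-0.037 -0.012  0.047] z at .048 0.0448 a [0.0105 0.0804] hook top [0.1373]
```

View pics/c6.png

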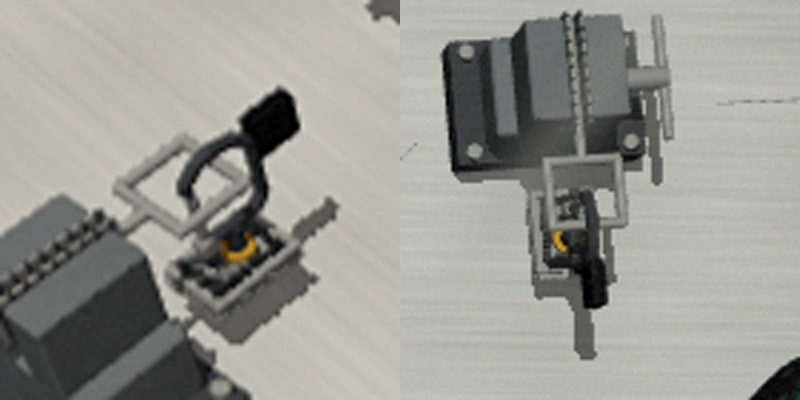

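The hanger hangs upright and still from the front bar at about (235,190) in the left crop. The bar passes through the hook, the tab is free and the gripper is well clear, so I'll hand it in.

```bash
python3 -c "
from bench import robot
print(robot.close_job())"
```

```text
the job is handed in; nothing more can be done
None
```

The small grey hanger is snapped onto the eye's front bar and hangs upright and still by itself. It held a pull of about 10 N (15 N at most), no force reading passed 15 N against the 25 N limit, and the job was handed in at about 14 s with the gripper clear.

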